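Set the thin-turned cup on the free wood slice

ROBOT

A 7-joint arm with a two-finger parallel gripper is mounted at the origin on the work surface; the furniture and walls round the work are solid. World frame = base frame: x ahead of the robot, y to its left, z up, the work surface at z = 0. Lengths are in m, angles in rad, forces in N, time in s.
With the tool pointing down it reaches from about 0.4 to 0.875 m from the base axis. Payload 6.5 kg.
Tool frame: the origin (TCP) lies midway between the tips of the shut fingers; the grasp point (between the pads) lies 19 mm behind it; z points along the fingers, y is the direction in which the jaws open and shut (so a half turn about z gives the same grasp; the last joint's range is limited). The gripper opens to 85 mm and grips with 20 to 120 N. Pads are 22 mm wide; open, the fingers measure 114 mm over their backs; the gripper's body (76 mm by 85 mm) begins 54 mm behind the grasp point. The pads swing forward as they close: fully open they stand 13 mm farther back than shut.
Start: joints at [-1.235, 0.536, -0.004, 1.538, 0.003, 1.067, -0.071], TCP at [0.254, 0.598, 0.231] pointing down, gripper open.
Joint ranges: [-2.7, 2.7], [-0.37, 2.16], [-1.27, 1.26], [0.24, 2.4], [-1.31, 4.45], [0.19, 1.91], [-2.76, 2.76]. Speed limits (rad/s): [2.39, 2.39, 3.14, 3.14, 3.14, 3.14, 3.14].

INTERFACE

Orientations are given as a rotation vector (axis times angle).
In Python, from plant import * gives the robot as it stands.
- The arm moves only by the tool apply_moves, never from a script. Its argument "series" is a list that holds one entry, the list of rows, each a list of 6 numbers: the shift along the world's x, y, z in units of 50 mm (1.0 is 50 mm), then the turn, a rotation vector about the world's x, y, z in units of 6 degrees (1.0 is 6 degrees). A call has 1 to 12 rows; each row is the pose to reach, as a shift and turn from the pose commanded when the call began; what a row does not reach only later rows make up. A row lasts 1/8 s, in which the tool goes at most 62.5 mm and 10.7 degrees, less where a joint would pass 70% of its speed; a pose out of reach is approached as far as the arm can. A call with a gripper value outside its range is refused whole. "gripper" is the finger opening in mm, from 0 to 85.4, set as the call begins (left out, the last holds). The fingers move at their own pace and stop on an object; "grip_force" is the grip in N (left out, the last holds). Time passes only in rows, so rows that repeat a pose let the fingers close. It gives the time, the measured TCP pose, the force and the opening at its end, in the units of the state.
- get_state(): the state, without advancing time (a new reading comes with each control period).
- read_camera(name): name is "scene" or "top"; returns a dict with "frame" (400x640x3 uint8, red, green, blue), "z_map" (400x640 float32, m along the optical axis (not along the pixel's ray), 0 where there is no reading), "fx", "fy", "cx", "cy" (pixels), "k1" (the pictures are not rectified: a ray, as slopes to the right and down, at radius r is drawn at 1 + k1 r^2 times it, then the intrinsics apply), "rvec" (rotation vector, rad) and "tvec" (3), from world to camera coordinates, as OpenCV has them. Camera axes: x right, y down, z forward; pixel columns grow to the right and rows downward; lengths in m; the calibration is good to about 2 mm. A picture is of the moment at which its call begins.
- hand_in(): hands the job in, once; it reports no verdict.
Trained networks look in the newest picture that a camera, given by its name, has taken for a name from the list of things; names that differ only in an ending like _2 or _b are one class to them, and where a whole thing is asked for, a point or a joint stands for the part that bears it (a point fixed in the world has none). Each returns a list of dicts, best first, with "p" (0 to 1); they miss things now and then, are a little off and sometimes report something else, mostly with a low value. They report only what shows in the picture. A call takes as long as a camera call.
- find_in(name, camera): "bbox" ([left, top, right, bottom] in pixels, round what is visible of it).
- silhouettes(name, camera): "pixels" (400x640 bool, what is visible of it) and "bbox" ([left, top, right, bottom] in pixels, round what is visible of it).
The state is a dict: "t": time; "joint_positions": joint angles; "qd": joint speeds; "effort": joint torques, N m; "eef_pos": TCP position; "tool_rot": TCP orientation; "ft_force": force on the tool from outside, world axes, zero at the start; "moment": the same for the moment, N m; "gripper_width": opening from 0.0 (shut) to 1.0 (fully open).
Only numpy, scipy, OpenCV 4.12 (cv2) and the standard library are available. Lean on these libraries where they do the work, as an engineer would, in place of code of your own. Each camera call takes 0.05 s, during which the arm holds its last target. There are 200 camera calls.

TASK

Two turned pieces of wood stand directly on the bench top: take the one that is hollowed out, a thin-walled little cup, and stand it upright in the middle of the empty round wood slice to the right of the vice, where its twin already stands on the other slice. The cup cracks easily, so hold it with a light grip and set it down softly, neither dropping it nor pressing it down. Leave the twin and the solid blank where they are.

Things in the scene. Friction and masses are not known exactly. Their poses are not given: they have to be found in the camera images.
- cup_mid (a point): hollow turned wooden cup to be moved, upright on the bench, mouth up; 50 mm outside diameter (foot 40), 72 mm tall, wall 3 mm, 50 g; side straight from 24 mm above the foot to the rim. Point: on its axis, 36 mm above the foot; z up. A grip of 20 N on each side lifts it; it cracks if squeezed with over 35 N on each side (70 N in all) or pressed down on the slice with over 45 N
- slice_top (a point): the empty one of the two pale round wood slices to the right of the vice, 100 mm across and 12 mm thick, lying loose on the bench (coasters elsewhere do not count); this point is the centre of its upper face; z is up
- cup_b_mid (a point): the twin cup, of the same shape and size, already standing on the other slice; the point half-way up its axis. Leave alone
- blank_mid (a point): the solid blank, same outline and size as the cup but not hollowed (flat top), standing on the bench; the point half-way up its axis. Leave alone

How it is judged:
By the outcome, as a careful person would: the job done as asked, in the order asked, and still so for the second after the job is handed in, with the robot touching nothing.
It also fails if it takes over 45 s, if anything falls off the work surface, if the arm or the gripper's body presses on something with over 40 N, if the wrist force passes 120 N, or if a joint passes its speed limit or range.

## Working session

There is one attempt and no reset: what is moved stays moved. The work goes in short steps, Python scripts to look and compute and a tool call to move; the robot and the scene stay as the last step left them, time stands still between calls to the robot, and variables do not carry over. Pictures are saved under pics/ and viewed, about 8 in all and at most 12, crops included, and the job is handed in when it is done.

Besides the shell and the picture viewer there is one more tool, called after "Request:" as name([rows], argument=value, ...), one row to a line, values as JSON. apply_moves: Moves the arm, as the interface text tells. Its arguments: {"type":"object","properties":{"series":{"type":"array"},"gripper":{"type":"number"},"grip_force":{"type":"number"}},"required":["series"]}

```bash
mkdir -p pics
cat > h.py <<'E'
from plant import *
import numpy as np, cv2
def world(c, px, z=None):
    """pixels (N,2) (u,v), depth -> world"""
    px=np.atleast_2d(px).astype(float)
    s=np.stack([(px[:,0]-c['cx'])/c['fx'],(px[:,1]-c['cy'])/c['fy']],1)
    u=s.copy()
    for _ in range(20): u=s/(1+c['k1']*(u**2).sum(1,keepdims=True))
    d=c['z_map'][px[:,1].astype(int),px[:,0].astype(int)] if z is None else z
    R=cv2.Rodrigues(np.array(c['rvec'],float))[0]
    p=np.c_[u*d[:,None],d]
    return (p-np.array(c['tvec']).ravel())@R
def mask_pts(c,m):
    v,u=np.nonzero(m&(c['z_map']>0)); return world(c,np.c_[u,v])
E
python3 - <<'E'
from h import *
print(get_state())
for n in ("scene","top"):
    c=read_camera(n); cv2.imwrite(f"pics/{n}1.png",c['frame'][...,::-1])
    R=cv2.Rodrigues(np.array(c['rvec'],float))[0]; print(n,'cam',-R.T@np.ravel(c['tvec']))
    for k in ("cup_mid","slice_top","blank_mid"):
        for s in silhouettes(k,n)[:4]:
            P=mask_pts(c,s['pixels'])
            if len(P)<5: print(n,k,s['p'],s['bbox'],'no depth');continue
            z=np.percentile(P[:,2],[5,50,98]); T=P[P[:,2]>z[2]-.006]
            print(n,k,round(s['p'],2),np.round(s['bbox']),'z',z.round(3),'top c',((T[:,:2].min(0)+T[:,:2].max(0))/2).round(4),'ext',np.ptp(T,axis=0).round(3),len(P))
E
```

```text
{'t': 0.0, 'joint_positions': array([-1.23518903,  0.5371798 , -0.00445362,  1.53886024,  0.00257357,
        1.06727647, -0.07120227]), 'qd': array([ 1.29666529e-04, -2.66603309e-04,  1.13322760e-03, -4.90522464e-05,
        9.75752262e-04, -5.35347982e-04,  2.32853036e-05]), 'effort': array([ 4.52398790e-04, -5.83408356e+01,  1.04911018e+00, -2.59097618e+01,
        1.24032845e-02,  9.78890603e-03, -3.15321209e-06]), 'eef_pos': array([0.2539612 , 0.59765937, 0.23040912]), 'tool_rot': array([-6.26762909e-01, -3.07818158e+00,  2.67037734e-03]), 'ft_force': array([ 0.41131085, -0.41843703, -0.71521492]), 'moment': array([ 0.0119859 , -0.01195051, -0.0233854 ]), 'gripper_width': 0.9979242965431697}
scene cam [ 0.02757732 -0.97497619  1.03936254]
scene cup_mid 0.77 [276. 168. 294. 194.] z [-0.001  0.044  0.071] top c [0.4455 0.131 ] ext [0.046 0.052 0.007] 373
scene slice_top 0.85 [327. 289. 366. 323.] z [0.002 0.01  0.014] top c [ 0.3862 -0.3635] ext [0.101 0.098 0.008] 1117
scene blank_mid 0.53 [251. 148. 269. 177.] z [0.001 0.051 0.073] top c [0.4181 0.2574] ext [0.049 0.051 0.009] 339
scene blank_mid 0.2 [402. 267. 426. 298.] z [0.011 0.056 0.083] top c [ 0.5678 -0.4113] ext [0.052 0.051 0.009] 580
top cam [ 0.25279586 -0.04732732  1.61728572]
top cup_mid 0.56 [247. 208. 264. 226.] z [0.002 0.018 0.077] top c [0.4468 0.1321] ext [0.047 0.043 0.009] 226
top slice_top 0.82 [396. 220. 426. 254.] z [0.005 0.012 0.019] top c [ 0.387 -0.361] ext [0.099 0.093 0.009] 770
top blank_mid 0.48 [206. 220. 220. 234.] z [0.035 0.071 0.079] top c [0.4182 0.2629] ext [0.044 0.046 0.007] 242
```

Run:
```python
import cv2,numpy as np
a=cv2.imread('pics/scene1.png')[100:400,180:500]; b=cv2.imread('pics/top1.png')[130:330,170:470]
cv2.imwrite('pics/a.png',cv2.resize(a,None,fx=2,fy=2)[:600]);cv2.imwrite('pics/b.png',cv2.resize(b,None,fx=2.6,fy=2.6))
```

```text
(no output)
```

View pics/a.png

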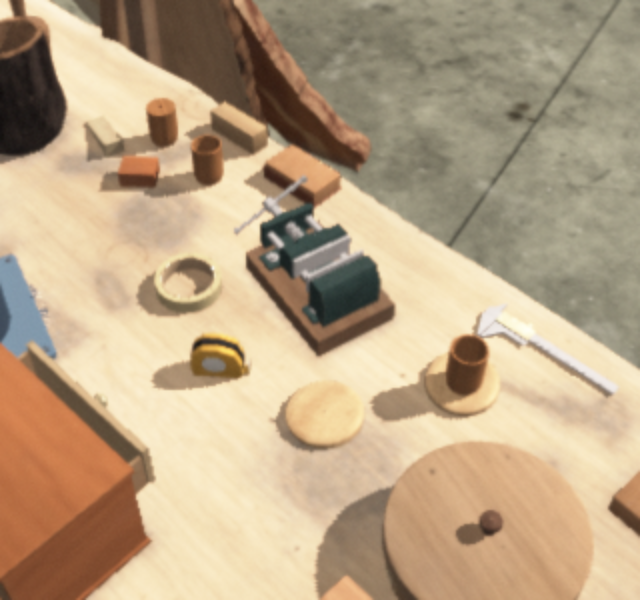

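View pics/b.png

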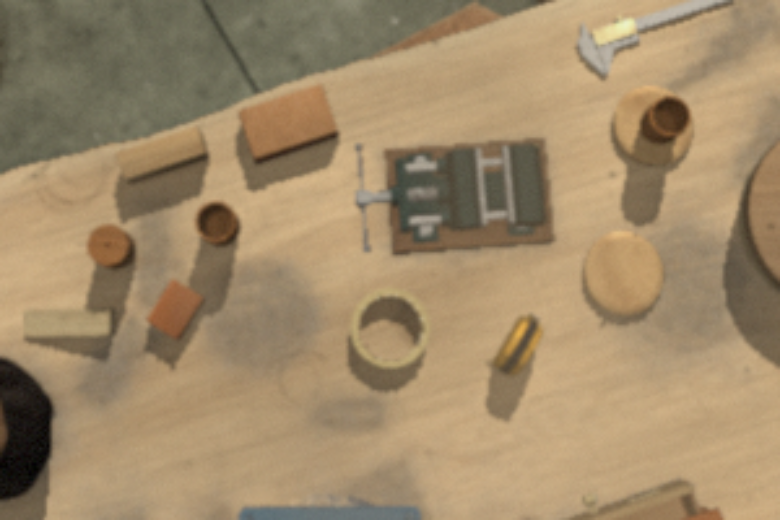

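The hollow cup is at scene px (283,180), the solid blank is left of it at (261,160), and the empty slice is at (346,306). The twin stands on the far slice. The networks' picks match what I see. Next I'll check obstacle heights along the path.

Run:
```python
from h import *
H={}
for n in ("scene","top"):
    c=read_camera(n); P=mask_pts(c,np.ones((400,640),bool))
    for p in P:
        if 0<p[0]<.8 and -.6<p[1]<.8:
            k=(int(p[0]//.08),int(p[1]//.1)); H.setdefault(k,[]).append(p[2])
print('y lo (x0.1)',list(range(7,-7,-1)))
for i in range(9,-1,-1): print(f'x{i*.08:.2f}',*[f"{np.percentile(H[i,j],99)*1000:4.0f}" if (i,j) in H else '   -' for j in range(7,-7,-1)])
```

```text
y lo (x0.1) [7, 6, 5, 4, 3, 2, 1, 0, -1, -2, -3, -4, -5, -6]
x0.72   74   78  -69 -730 -729 -728 -725    -    -    -    6    7    9    8
x0.64  148  186  165 -727 -725    -    -    4    7    8    8   13    9    8
x0.56   27  419  346    -    -    8   43   41   34    8    8   83   83   61
x0.48  376  531  368    8    8   48   46   38   98  107  107   73   82   72
x0.40  438  457  145    7    8   77   75    9   92  107  105   18   10   73
x0.32    8    8    9    8   22   70   35    7   28   26   50   19   12   72
x0.24    9  388  655  674  206   24   28    8   28   26   64    8    7    7
x0.16    5  432  672  729  785  826    8    8    7    7    8    6    6    7
x0.08    5    4    8  720  796  835  826  634   17   14  157  167  166    7
x0.00    8    7    -    1    7  830  786  634  475  165  169  170  168    8
```

Run:
```python
import cv2,numpy as np
a=cv2.imread('pics/scene1.png')[0:240,100:340]; b=cv2.imread('pics/top1.png')[100:400,0:300]
cv2.imwrite('pics/c.png',np.hstack([cv2.resize(a,(400,400)),cv2.resize(b,(400,400))]))
```

```text
(no output)
```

View pics/c.png

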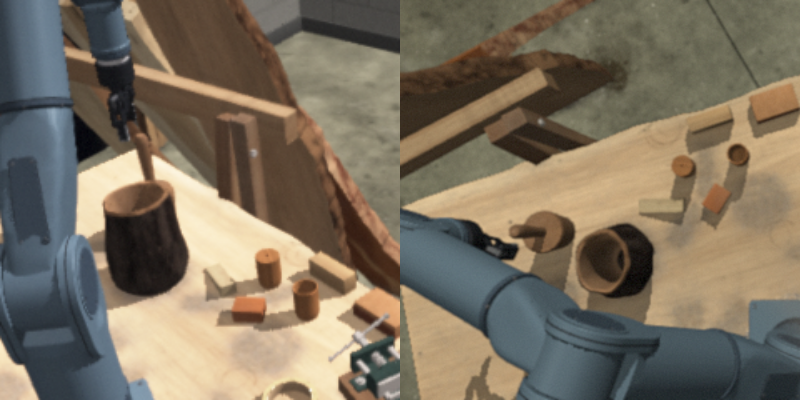

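The gripper starts beside an upright mallet, with a log pot about 0.21 m tall between it and the cup. I'll lift straight up first, cross high, then descend.

Request:
apply_moves([
  [[0,0,1,0,0,0],[0,0,2,0,0,0],[0,0,3,0,0,0],[0,0,4,0,0,0],[0.4,-1,4,0,0,0],[0.8,-2,4,0,0,0],[1.2,-3,4,0,0,0],[1.6,-4,4,0,0,0],[2.0,-5,4,0,0,0],[2.4,-6,4,0,0,0],[2.8,-7,4,0,0,0],[3.2,-8,4,0,0,0]],
], gripper=85, grip_force=24)

```text
t: 2.0
eef_pos: [0.4146, 0.1964, 0.4316]
tool_rot: [0.627, 3.078, 0.001]
ft_force: [1.1, 1.1, -0.2]
gripper_width: 0.991
```

Request:
apply_moves([
  [[0.32,-0.66,0,0,0,0],[0.64,-1.32,0,0,0,0],[0.64,-1.32,-1,0,0,0],[0.64,-1.32,-2,0,0,0],[0.64,-1.32,-3,0,0,0],[0.64,-1.32,-4,0,0,0],[0.64,-1.32,-5,0,0,0],[0.64,-1.32,-5.6,0,0,0],[0.64,-1.32,-6,0,0,0],[0.64,-1.32,-6.2,0,0,0],[0.64,-1.32,-6.2,0,0,0]],
])

```text
t: 3.38
eef_pos: [0.4461, 0.1322, 0.1212]
tool_rot: [-0.627, -3.078, 0.0]
ft_force: [-0.1, 0.0, 0.9]
gripper_width: 0.997
```

Run:
```python
from h import *
print(get_state()['eef_pos'])
ims=[]
for n in ("scene","top"):
    c=read_camera(n)
    R=cv2.Rodrigues(np.array(c['rvec'],float))[0]
    for s in silhouettes("cup_mid",n)[:3]:
        P=mask_pts(c,s['pixels']); z=np.percentile(P[:,2],[5,98]); T=P[(P[:,2]>.06)&(P[:,2]<.09)]
        print(n,round(s['p'],2),np.round(s['bbox']),z.round(3),((T[:,:2].min(0)+T[:,:2].max(0))/2).round(4),np.ptp(T,axis=0).round(3))
    # where do hypothesised rim centre project
    X=np.array([[.446,.1315,.072],[.446,.1315,.0],[.446,.1315,.12]])
    q=X@R.T+np.ravel(c['tvec']); s=q[:,:2]/q[:,2:]; s*=1+c['k1']*(s**2).sum(1,keepdims=True)
    px=s*[c['fx'],c['fy']]+[c['cx'],c['cy']]; print(px.round(1))
    x,y=px[0].astype(int); im=c['frame'][y-50:y+50,x-50:x+50,::-1].copy(); ims.append(cv2.resize(im,(400,400),interpolation=cv2.INTER_CUBIC))
    for p in px[:2]: cv2.circle(ims[-1],tuple(((p-[x-50,y-50])*4+2).astype(int)),3,(0,255,0),-1)
cv2.imwrite('pics/d.png',np.hstack(ims))
```

```text
[0.44611286 0.132184   0.12120999]
scene 0.86 [275. 166. 292. 194.] [0.006 0.072] [0.4457 0.1319] [0.049 0.057 0.014]
[[282.6 171.7]
 [284.1 188.7]
 [281.5 159.9]]
[[253.3 214.9]
 [255.8 217.6]
 [251.5 212.9]]
```

View pics/d.png

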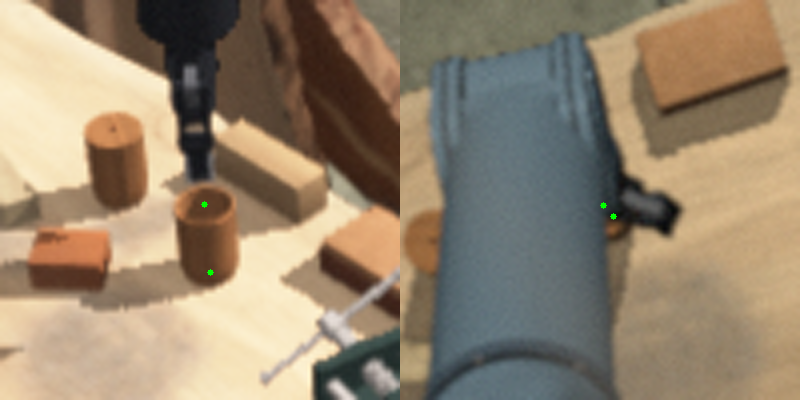

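The projected rim and foot centres (green dots) fall on the cup, and the fingers straddle it with no contact. Descending.

Request:
apply_moves([
  [[0,0,-0.4,0,0,0],[0,0,-0.8,0,0,0],[0,0,-1.2,0,0,0],[0,0,-1.5,0,0,0],[0,0,-1.7,0,0,0],[0,0,-1.8,0,0,0],[0,0,-1.8,0,0,0],[0,0,-1.8,0,0,0]],
])

```text
t: 4.58
eef_pos: [0.4466, 0.1323, 0.0317]
tool_rot: [0.627, 3.078, 0.001]
ft_force: [0.2, -0.8, -0.5]
gripper_width: 0.992
```

Request:
apply_moves([
  [[0,0,0,0,0,0],[0,0,0,0,0,0],[0,0,0,0,0,0],[0,0,0,0,0,0],[0,0,0,0,0,0],[0,0,0,0,0,0],[0,0,0,0,0,0],[0,0,0,0,0,0],[0,0,0,0,0,0],[0,0,0,0,0,0]],
], gripper=44, grip_force=23)

```text
t: 5.82
eef_pos: [0.4464, 0.1323, 0.0317]
tool_rot: [0.627, 3.078, 0.001]
ft_force: [-1.4, 0.2, 5.9]
gripper_width: 0.568
```

Request:
apply_moves([
  [[0,0,0.1,0,0,0],[0,0,0.3,0,0,0],[0,0,0.6,0,0,0],[0,0,1.0,0,0,0],[0,0,1.5,0,0,0],[0,0,2.0,0,0,0],[0,0,2.5,0,0,0],[0,0,3.0,0,0,0],[0,0,3.4,0,0,0],[0,0,3.7,0,0,0],[0,0,3.8,0,0,0],[0,0,3.8,0,0,0]],
])

```text
t: 7.32
eef_pos: [0.4461, 0.1322, 0.2213]
tool_rot: [0.627, 3.078, 0.0]
ft_force: [0.5, 0.7, -0.3]
gripper_width: 0.567
```

```bash
cat > look.py <<'E'
from h import *
import sys
s0=get_state(); e=s0['eef_pos']; print(e.round(4),s0['ft_force'].round(1),s0['gripper_width'])
c=read_camera("scene")
for s in silhouettes("cup_mid","scene")[:3]:
    P=mask_pts(c,s['pixels']); z=np.percentile(P[:,2],[2,98]); T=P[P[:,2]>z[1]-.008]
    print(round(s['p'],2),np.round(s['bbox']),z.round(4),'topc',((T[:,:2].min(0)+T[:,:2].max(0))/2).round(4),np.ptp(T,axis=0).round(3))
for s in silhouettes("slice_top","scene")[:2]:
    P=mask_pts(c,s['pixels']); T=P[abs(P[:,2]-np.median(P[:,2]))<.01]
    print('slice',round(s['p'],2),np.round(s['bbox']),((T[:,:2].min(0)+T[:,:2].max(0))/2).round(4),T[:,:2].mean(0).round(4),np.ptp(T,axis=0).round(3),np.median(T[:,2]).round(4))
f=c['frame'][...,::-1]; x0,y0,w=[int(a) for a in sys.argv[2:5]]
cv2.imwrite(sys.argv[1],cv2.resize(f[y0:y0+w,x0:x0+w],(560,560),interpolation=cv2.INTER_CUBIC))
E
python3 look.py pics/e.png 220 90 120
```

```text
[0.4461 0.1322 0.2213] [ 0.5  0.7 -0.3] 0.5672470969661035
0.58 [274. 120. 288. 147.] [0.1878 0.2598] topc [0.4443 0.1267] [0.049 0.042 0.011]
slice 0.58 [324. 292. 366. 322.] [ 0.3869 -0.3629] [ 0.3856 -0.3662] [0.103 0.1   0.017] 0.01
```

View pics/e.png

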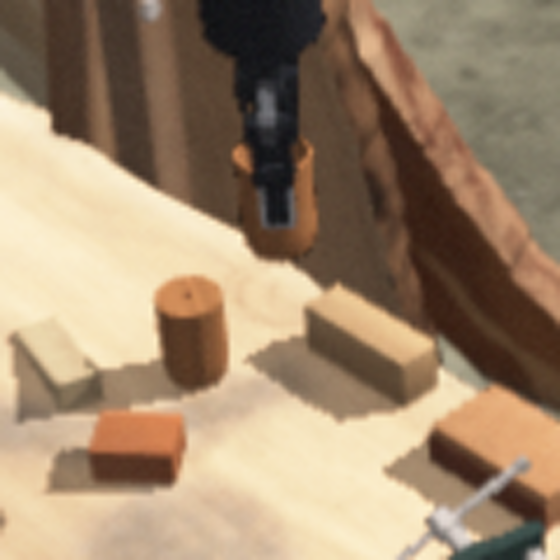

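The cup is lifted cleanly and upright at px (278,133), and the blank is untouched. Carrying it over the vice: the foot is at 0.19 m and the vice is 0.107 m tall.

Request:
apply_moves([
  [[-0.03,-0.3,0,0,0,0],[-0.11,-0.9,0,0,0,0],[-0.22,-1.8,0,0,0,0],[-0.34,-2.8,0,0,0,0],[-0.46,-3.8,0,0,0,0],[-0.58,-4.8,0,0,0,0],[-0.7,-5.8,0,0,0,0],[-0.82,-6.8,0,0,0,0],[-0.94,-7.8,0,0,0,0],[-1.06,-8.8,0,0,0,0],[-1.14,-9.5,0,0,0,0],[-1.18,-9.8,0,0,0,0]],
])

```text
t: 8.98
eef_pos: [0.3852, -0.3603, 0.221]
tool_rot: [-0.632, -3.076, 0.001]
ft_force: [0.1, 0.4, 0.2]
gripper_width: 0.569
```

Request:
apply_moves([
  [[-0.01,-0.09,0,0,0,0],[-0.01,-0.09,-0.3,0,0,0],[-0.01,-0.09,-0.8,0,0,0],[-0.01,-0.09,-1.4,0,0,0],[-0.01,-0.09,-2.0,0,0,0],[-0.01,-0.09,-2.4,0,0,0],[-0.01,-0.09,-2.7,0,0,0],[-0.01,-0.09,-2.8,0,0,0],[-0.01,-0.09,-2.8,0,0,0],[-0.01,-0.09,-2.8,0,0,0]],
])

```text
t: 10.22
eef_pos: [0.3871, -0.3626, 0.0819]
tool_rot: [0.626, 3.077, -0.001]
ft_force: [1.0, 0.2, -0.3]
gripper_width: 0.574
```

```bash
python3 look.py pics/f.png 290 230 120
```

```text
[ 0.3871 -0.3626  0.0819] [ 1.   0.2 -0.3] 0.5735628441962373
0.66 [334. 274. 350. 304.] [0.0535 0.1222] topc [ 0.3698 -0.36  ] [0.014 0.035 0.01 ]
slice 0.89 [324. 292. 365. 324.] [ 0.3892 -0.3645] [ 0.3813 -0.3733] [0.108 0.098 0.015] 0.0099
```

View pics/f.png

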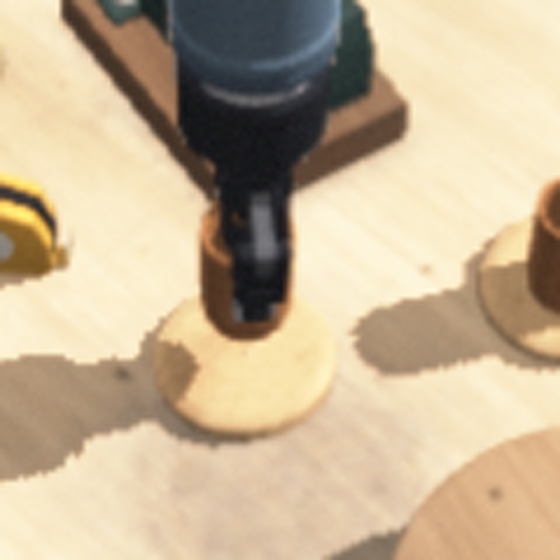

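The cup hangs upright over the empty slice (cup axis at crop x≈247, slice centre ≈245), with the foot about 38 mm above it. Lowering to about 3 mm, then creeping.

Request:
apply_moves([
  [[0,0,-0.1,0,0,0],[0,0,-0.25,0,0,0],[0,0,-0.4,0,0,0],[0,0,-0.53,0,0,0],[0,0,-0.63,0,0,0],[0,0,-0.69,0,0,0],[0,0,-0.7,0,0,0],[0,0,-0.7,0,0,0],[0,0,-0.7,0,0,0]],
])

```text
t: 11.5
eef_pos: [0.3868, -0.3624, 0.0465]
tool_rot: [0.627, 3.078, -0.0]
ft_force: [0.2, 0.1, -0.1]
gripper_width: 0.568
```

Request:
apply_moves([
  [[0,0,-0.01,0,0,0],[0,0,-0.02,0,0,0],[0,0,-0.03,0,0,0],[0,0,-0.04,0,0,0],[0,0,-0.04,0,0,0],[0,0,-0.04,0,0,0]],
])

```text
t: 12.25
eef_pos: [0.3867, -0.3623, 0.0443]
tool_rot: [0.627, 3.078, -0.0]
ft_force: [-0.4, 0.7, -0.3]
gripper_width: 0.568
```

Request:
apply_moves([
  [[0,0,-0.005,0,0,0],[0,0,-0.01,0,0,0],[0,0,-0.01,0,0,0],[0,0,-0.01,0,0,0]],
])

```text
t: 12.75
eef_pos: [0.3867, -0.3623, 0.0438]
tool_rot: [0.627, 3.078, 0.0]
ft_force: [-0.2, -0.3, -0.3]
gripper_width: 0.565
```

Request:
apply_moves([
  [[0,0,-0.005,0,0,0],[0,0,-0.01,0,0,0],[0,0,-0.01,0,0,0],[0,0,-0.01,0,0,0]],
])

```text
t: 13.25
eef_pos: [0.3867, -0.3623, 0.0437]
tool_rot: [0.627, 3.078, 0.0]
ft_force: [-1.3, 1.0, 5.9]
gripper_width: 0.57
```

Soft contact at 5.9 N, at exactly the expected height. Releasing.

Request:
apply_moves([
  [[0,0,0,0,0,0],[0,0,0,0,0,0],[0,0,0,0,0,0],[0,0,0,0,0,0],[0,0,0,0,0,0],[0,0,0,0,0,0],[0,0,0,0,0,0],[0,0,0,0,0,0]],
], gripper=85)

```text
t: 14.25
eef_pos: [0.3867, -0.3623, 0.0433]
tool_rot: [0.627, 3.078, -0.0]
ft_force: [-0.6, -0.5, 0.5]
gripper_width: 0.994
```

Request:
apply_moves([
  [[0,0,0.2,0,0,0],[0,0,0.5,0,0,0],[0,0,1,0,0,0],[0,0,1.6,0,0,0],[0,0,2.4,0,0,0],[0,0,3.2,0,0,0],[0,0,4,0,0,0],[0,0.8,4,0,0,0],[0,1.6,4,0,0,0],[0,2.4,4,0,0,0],[0,3,4,0,0,0],[0,3,4,0,0,0]],
])

```text
t: 15.75
eef_pos: [0.3868, -0.2103, 0.244]
tool_rot: [0.621, 3.079, 0.002]
ft_force: [0.7, -0.5, -0.2]
gripper_width: 0.994
```

```bash
python3 look.py pics/g.png 290 230 120
python3 - <<'E'
from h import *
c=read_camera("top")
for k in ("cup_mid","slice_top"):
  for s in silhouettes(k,"top")[:3]:
    P=mask_pts(c,s['pixels']); z=np.percentile(P[:,2],[2,97]); T=P[P[:,2]>z[1]-.009]
    print(k,round(s['p'],2),np.round(s['bbox']),z.round(3),((T[:,:2].min(0)+T[:,:2].max(0))/2).round(4),np.ptp(T,axis=0).round(3))
cv2.imwrite('pics/h.png',cv2.resize(c['frame'][190:270,380:460,::-1],(480,480),interpolation=cv2.INTER_CUBIC))
E
```

```text
[ 0.3868 -0.2103  0.244 ] [ 0.7 -0.5 -0.2] 0.9938235632078597
0.6 [334. 281. 354. 314.] [0.0149 0.0847] topc [ 0.3858 -0.3626] [0.049 0.051 0.01 ]
slice 0.91 [326. 294. 364. 323.] [ 0.3855 -0.364 ] [ 0.3788 -0.3763] [0.102 0.096 0.019] 0.0099
cup_mid 0.53 [405. 227. 422. 242.] [0.01  0.089] [ 0.3698 -0.3075] [0.081 0.157 0.566]
slice_top 0.59 [403. 222. 426. 253.] [0.004 0.019] [ 0.3837 -0.3693] [0.086 0.069 0.013]
```

View pics/g.png

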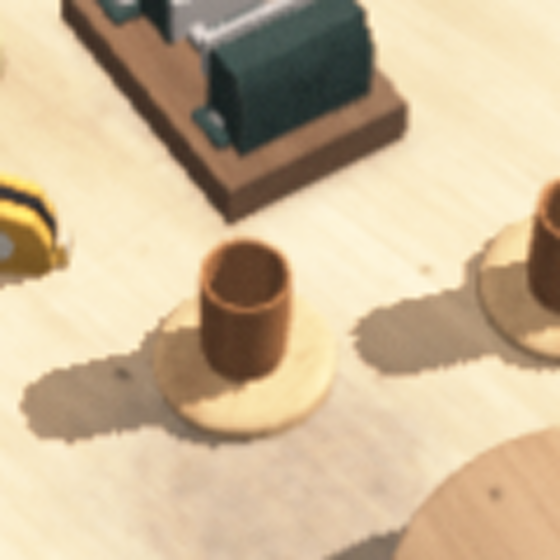

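View pics/h.png

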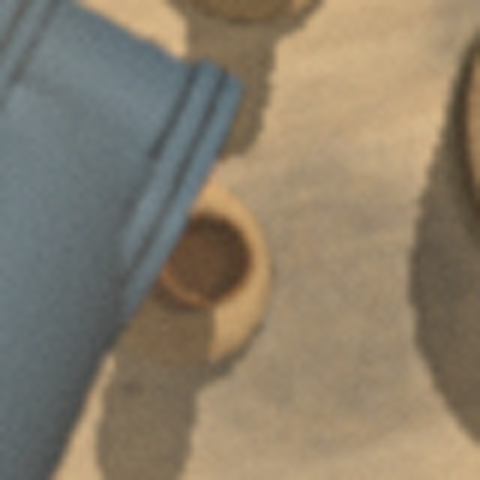

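The cup stands upright and centred on the slice (crop g: cup axis x≈245, slice 155–335), uncracked and clear of the gripper.

```bash
python3 -c "
from plant import *
print(hand_in())"
```

```text
the job is handed in; nothing more can be done
None
```

The hollow cup now stands upright in the middle of the empty slice, and I've handed the job in. It took about 16 s of the 45 s allowed.

- **Grip and carry:** I held the cup with 23 N and carried it over the vice, with its foot about 8 cm above the vice top.
- **Set-down:** I lowered it in half-millimetre steps until the wrist read about 6 N, at the expected height. Then I opened the gripper and backed the arm away.
- **Final check, scene camera:** the cup centre is at (0.386, -0.363) and the slice centre at (0.386, -0.364), so it is centred to within about 2 mm. The rim is at 0.085 m against an expected 0.084 m. The cup looks undamaged and the gripper is clear of it.
- **Final check, top camera:** the arm partly covered this view, so its numbers for the cup and slice were unusable. What showed of the picture agreed with the scene camera.
- **Twin and blank:** neither was touched. The twin was still on its slice in the last picture. The blank was last seen in place just after the lift, and the arm did not go near it again.

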